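Blow-dry a filter bowl: seat it on the peg and hold the air valve open

ROBOT

A 6-joint arm with a two-finger parallel gripper is mounted at the origin on a cart in front of the work surface, level with it; the furniture and walls round the work are solid. World frame = base frame: x ahead of the robot, y to its left, z up, the work surface at z = 0. Lengths are in m, angles in rad, forces in N, time in s.
With the tool pointing down it reaches from about 0.35 to 0.85 m from the base axis. Payload 8.1 kg.
Tool frame: the origin (TCP) lies midway between the tips of the shut fingers; the grasp point (between the pads) lies 19 mm behind it; z points along the fingers, y is the line along which they close (so a half turn about z gives the same grasp; the last joint's range is limited). The gripper opens to 93 mm and grips with 3 to 60 N. Pads are 15 mm wide; open, the fingers measure 128 mm over their backs; the gripper's body (75 mm by 188 mm) begins 65 mm behind the grasp point.
Start: joints at [1.212, 0.13, 1.488, -0, 1.523, -0.085], TCP at [0.162, 0.578, 0.219] pointing down, gripper open.
Joint ranges: [-2.96, 2.96], [-0.89, 2.26], [0.02, 2.5], [-1.34, 4.48], [0, 2.73], [-2.66, 2.66]. Speed limits (rad/s): [2.39, 2.39, 2.79, 3.14, 3.14, 3.14].

INTERFACE

Orientations are given as a rotation vector (axis times angle).
In Python, from plant import read_state, read_camera, camera_model, close_job gives the robot as it stands. The module is installed in compiled form; this text tells all that it offers.
- The arm moves only by the tool carry_out, never from a script. Its argument "moves" is a list of rows, each an object of numbers: "jaw": the finger opening in m, from 0 to 0.093; "dx", "dy", "dz": the shift along the tool's x, y, z in m; "yaw": the turn about the tool's z in rad. In form: [{"jaw": .., "dx": .., "dy": .., "dz": .., "yaw": ..}, ...]. A call has 1 to 8 rows; each row shifts and turns the commanded pose from where the row before left it, along the tool's axes as they then stand; what a row does not reach is not made up. A row lasts 1/8 s, in which the tool goes at most 62.5 mm and 10.7 degrees, less where a joint would pass 70% of its speed; a pose out of reach is approached as far as the arm can. A call is refused whole if a number of a shift passes 0.0625 or a number of a turn 0.188, either way. A call with a gripper value outside its range is refused whole. The fingers move at their own pace and stop on an object; "grip_force" is the grip in N (left out, the last holds). Time passes only in rows, so rows that do not move let the fingers close. It gives the time, the measured TCP pose, the force, the opening and the grip force at its end, in the units of the state.
- read_state(): the state, without advancing time (a new reading comes with each control period).
- read_camera(name): name is "scene" or "top" or "wrist"; returns the picture (480x640x3 uint8, red, green, blue); there is no depth.
- camera_model(name): a dict with "camera_matrix" (3x3 intrinsics, pixels), "view" (4x4, takes a point from world to camera coordinates). Camera axes: x right, y up, looking along -z (the intrinsics and any distortion apply to the point x, -y, -z); pixel columns grow to the right and rows downward; lengths in m; the calibration is good to about 2 mm. A picture is of the moment at which its call begins: read the wrist's pose just before it. camera_model takes no time and is no camera call; for the wrist camera it gives the pose at the moment of the call.
- close_job(): hands the job in; it is judged then, once.
The state is a dict: "t": time; "q": joint angles; "dq": joint speeds; "joint_torque": joint torques, N m; "tool_pos": TCP position; "orientation": TCP orientation; "force": force on the tool from outside, world axes, zero at the start; "wrist_torque": the same for the moment, N m; "opening": finger opening in m; "gripper_force": force on a finger pad.
Only numpy, scipy, OpenCV 4.12 (cv2) and the standard library are available. Lean on these libraries where they do the work, as an engineer would, in place of code of your own. Each camera call takes 0.05 s, during which the arm holds its last target. There are 200 camera calls.

TASK

Dry the rinsed blue filter bowl: take it from the wire drain rest and lower it, without dropping it, mouth down over the brass blow-off peg until its rim sits flat on the black seat disc, and let it go. Then grip the black handle of the spring-return air valve, pull it out until the red pointer stands over the middle of the yellow clip, and keep it there: the program finishes while you are still holding the handle. Leave the grease tin, the spark plug and the roll of black tape where they are.

Things in the scene. Friction and masses are not known exactly. Their poses are not given: they have to be found in the camera images.
- bowl: loose blue hollow cylinder, 56 mm outside, 50 inside, 75 long, closed end 4 thick with 6 mm chamfer; 0.08 to 0.17 kg. Origin: centre of the closed end's outer face; z axis runs to the open mouth. Starts reclined on the rest, closed end up and towards the robot, z axis 40 degrees below horizontal; sides free to grip near the closed end (a tool tilted 45 degrees forward lies nearly along its axis)
- bowl_mouth (a point): centre of the bowl's open rim, 75 mm along its z axis from its origin
- rest: fixed drain rest of bent 6 mm steel rod, 80 (x) x 70 (y) mm, 75 high at its near end; origin on the bench near its middle, +x points away from the robot to the low end. Two rods 32 mm apart carry the bowl from below, a cross rod at the low end stops its rim; the centre of the bowl's closed end is 94 mm above the bench
- station: fixed blow-off station: grey plate 130 (x) x 250 (y) x 8 mm, origin under its centre, -x faces the robot. On its left half (+y) stands the brass peg, on its right half the valve, an aluminium block 56 x 46 mm, 54 high (74 with the capped port on top), whose slide comes out towards the robot along the station's -x
- peg_seat (a point): on the peg's axis at the top of the black rubber seat disc (76 mm across, 12 mm above the bench), where the bowl's rim shall rest. The peg rises 50 mm from here: a locating boss 43 mm across and 6 mm high, a cone narrowing to 20 mm at 18 mm, a 20 mm post up to 42 mm, a tip narrowing to 12 mm.
- peg_tip (a point): centre of the peg's top, 50 mm above peg_seat
- slide: the valve's slide: 12 mm rod with a black upright handle, 24 mm along the pull (x), 16 across (y), 36 to 88 mm above the bench, at rest 60 mm before the valve block; axes as the station's. Origin on the rod's axis below the handle. It moves only along the station's x; the spring pushes it in with 6.4 N at rest, 1.6 N more per 10 mm of pull; travel 65 mm; let go, it springs back
- handle (a point): grip point in the middle of the black handle, 70 mm above the bench, 34 mm above the slide's origin, 18 mm below the handle's top
- pointer (a point): middle of the red pointer's outer part, a 2 mm wide bar that sticks out of the handle's foot to the right over the aluminium scale bar and moves with the slide; at the handle's own x, 33.5 mm above the bench
- mark: fixed yellow clip, 10 mm wide along the pull, with a dark line across its middle, on the scale bar right of the rod; origin at its middle on the bar's top, 26 mm above the bench; axes as the station's. It stands 28 to 48 mm in front of (station -x) the pointer's rest position; the pointer passes over it without touching
- grease_tin: red and yellow round tin, 64 mm across, 36 mm high, origin under its centre; a bystander
- spark_plug: white and grey spark plug lying on the bench, 75 x 24 x 21 mm, origin under its middle; a bystander
- tape_black: roll of black tape lying flat, 62 mm across, 19 mm high, origin under its centre; a bystander
There are look-alikes about, which are no part of the job. What is meant by the bowl is not turquoise, and is the larger of those in its own colour.

How it is judged:
On the way, in this order (a step that is already met when the one before it is completed fails the run):
1. the bowl sits mouth down over the peg, rim on the seat disc, let go and still (horizontal distance between bowl_mouth and peg_seat below 0.006 m and height (world z) of bowl_mouth below 0.016 m and horizontal distance between bowl and peg_seat below 0.01 m and angle between bowl's own z axis and vertical above 3.04 rad and linear speed of bowl below 0.03 m/s and contact force between the fingers and bowl below 0.1 N), for 0.2 s.
2. then the gripped handle is pulled out so that the pointer stands over the yellow clip, for one second (x of pointer in the frame of mark between -0.0055 and 0.0055 m and contact force between the fingers and slide above 3 N), for 1 s.
At the end, for the whole second after the job is handed in: the bowl sits mouth down on the seat: rim within 4 mm of the disc and 6 mm of the peg's axis, closed end within 10 mm of the axis, upright within 0.1 rad, still and untouched by the fingers; the pointer is within 5.5 mm of the clip's middle line, and the fingers hold the handle (more than 3 N) (all of step 1 and all of step 2); the arm keeps its last pose, push and grip.
It fails at once if the bowl is dropped (falls faster than 0.7 m/s out of the fingers) (linear speed of bowl above 0.7 m/s and contact force between the fingers and bowl below 0.1 N).
It fails at once if the grease tin is moved by more than 2 cm (distance of grease_tin from where it was at the start of the episode above 0.02 m).
It fails at once if the spark plug is moved by more than 2 cm (distance of spark_plug from where it was at the start of the episode above 0.02 m).
It fails at once if the roll of black tape is moved by more than 2 cm (distance of tape_black from where it was at the start of the episode above 0.02 m).
It also fails if it takes over 58 s, if anything falls off the work surface, if the arm or the gripper's body presses on something with over 40 N, if the wrist force passes 120 N, or if a joint passes its speed limit or range.

## Working session

There is one attempt and no reset: what is moved stays moved. The work goes in short steps, Python scripts to look and compute and a tool call to move; the robot and the scene stay as the last step left them, time stands still between calls to the robot, and variables do not carry over. Pictures are saved under pics/ and viewed, at most 10 in all, crops included, and the job is handed in when it is done.

Besides the shell and the picture viewer there is one more tool, called after "Request:" in YAML: its name, and indented under it one key for each argument. carry_out: Moves the arm, as the interface text tells. Its arguments: {"type":"object","properties":{"moves":{"type":"array","items":{"type":"object","properties":{"jaw":{"type":"number"},"dx":{"type":"number"},"dy":{"type":"number"},"dz":{"type":"number"},"yaw":{"type":"number"}}}},"grip_force":{"type":"number"}},"required":["moves"]}

```bash
mkdir -p pics
python3 - <<'E'
from plant import *
import cv2,numpy as np
s=read_state();print(s)
for n in("scene","top"):
    im=read_camera(n);cv2.imwrite(f"pics/{n}0.png",im[:,:,::-1]);m=camera_model(n);print(n,np.round(m["camera_matrix"],1).tolist(),np.round(m["view"],4).tolist(),[k for k in m])
E
```

```text
{'t': 0.0, 'q': array([ 1.21158982e+00,  1.31130177e-01,  1.48928772e+00, -1.69869273e-05,
        1.52300031e+00, -8.53790517e-02]), 'dq': array([ 0.00069992, -0.00196154,  0.00039015, -0.00085794,  0.00044006,
        0.00111744]), 'joint_torque': array([ 2.01740186e-03, -5.59826839e+01, -4.91780198e+01,  7.71782384e-02,
        3.53160454e-02, -1.30742396e-04]), 'tool_pos': array([0.16202101, 0.57711409, 0.21760133]), 'orientation': array([-4.28730480e-01, -3.11181009e+00,  2.80255231e-03]), 'force': array([0.54439507, 0.30509429, 0.36418366]), 'wrist_torque': array([-0.03144933,  0.03961232, -0.02929246]), 'gripper_force': 0.0, 'opening': 0.09306217680582703}
scene [[592.6, 0.0, 315.7], [0.0, 592.6, 237.3], [0.0, 0.0, 1.0]] [[0.6896, -0.7242, 0.0105, -0.3269], [0.4854, 0.4728, 0.7354, -0.4149], [-0.5375, -0.502, 0.6775, -0.6759], [0.0, 0.0, 0.0, 1.0]] ['camera_matrix', 'view']
top [[531.3, 0.0, 313.4], [0.0, 531.3, 246.6], [0.0, 0.0, 1.0]] [[0.0191, -0.9998, -0.0065, 0.1027], [0.9989, 0.0189, 0.0429, -0.5641], [-0.0428, -0.0073, 0.9991, -1.0163], [0.0, 0.0, 0.0, 1.0]] ['camera_matrix', 'view']
```

View pics/scene0.png

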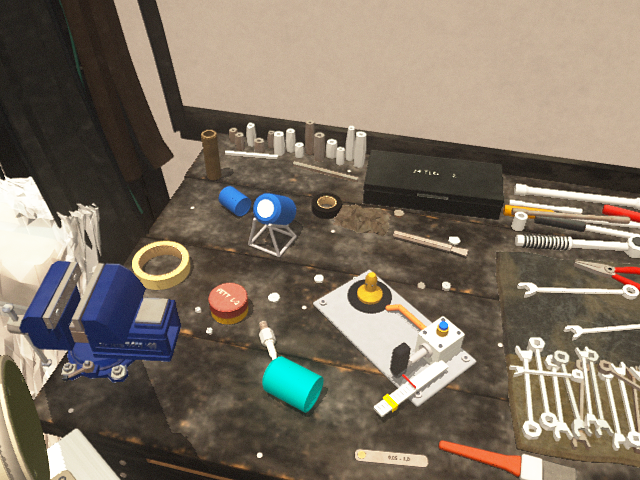

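View pics/top0.png

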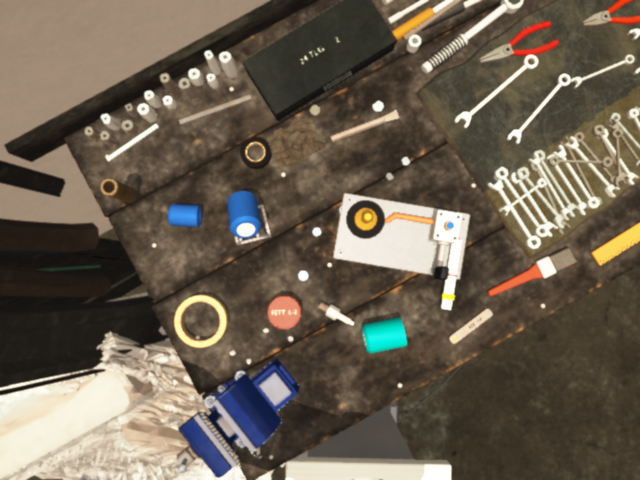

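Candidates: large blue cup reclined on the wire rest (top 245,215; scene 272,208), small blue cup lying on the bench (top 185,215; scene 235,200), turquoise cup (top 385,335). The one on the rest is blue, and the larger of the two, so I'll confirm it in an enlarged crop.

Run:
```python
import cv2,numpy as np
s=cv2.imread("pics/scene0.png");t=cv2.imread("pics/top0.png")
R=lambda a:cv2.resize(a,(400,300),interpolation=cv2.INTER_CUBIC)
cv2.imwrite("pics/crops.png",np.vstack([np.hstack([R(s[180:270,205:325]),R(t[180:255,160:285][:, :100] if 0 else t[180:255,175:275])]),np.hstack([R(s[260:425,310:530]),R(t[185:320,330:510])])]))
```

```text
(no output)
```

View pics/crops.png

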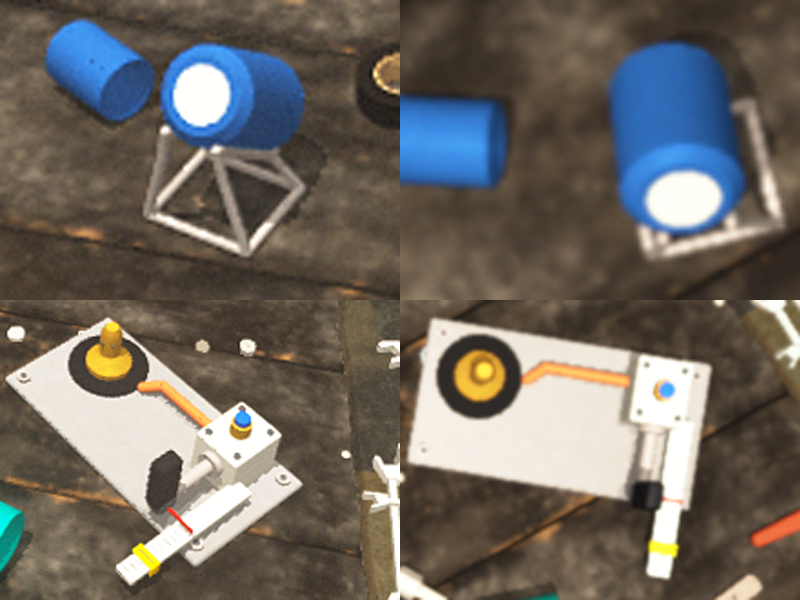

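The crop confirms it: the large blue cup on the wire rest (white closed face near scene 266,209 / top 246,230) is the bowl. The small one lies loose on the bench. The peg tip is at about top (368,216), the clip at top (448,296).

```bash
cat > h.py <<'E'
import cv2,numpy as np
from plant import *
from scipy.optimize import least_squares,minimize
def proj(m,P):
    P=np.atleast_2d(P);c=P@m["view"][:3,:3].T+m["view"][:3,3]
    K=m["camera_matrix"];return np.c_[K[0,2]+K[0,0]*c[:,0]/-c[:,2],K[1,2]+K[1,1]*-c[:,1]/-c[:,2]]
def atz(m,uv,z):
    K=m["camera_matrix"];d=np.array([(uv[0]-K[0,2])/K[0,0],-(uv[1]-K[1,2])/K[1,1],-1.])
    R=m["view"][:3,:3];o=-R.T@m["view"][:3,3];w=R.T@d;return o+w*(z-o[2])/w[2]
def tri(ms,uvs,x0=(.5,0,.05)):
    r=least_squares(lambda p:np.concatenate([proj(m,p)[0]-u for m,u in zip(ms,uvs)]),x0);return r.x,np.sqrt(np.mean(r.fun**2))
def bowlpts(o,ax):
    ax=ax/np.linalg.norm(ax);u=np.cross(ax,[0.3,1,.2]);u/=np.linalg.norm(u);v=np.cross(ax,u)
    a=np.linspace(0,2*np.pi,60)[:,None];c=np.cos(a)*u+np.sin(a)*v
    return np.vstack([o+.022*c,o+.006*ax+.028*c,o+.075*ax+.028*c])
E
cat > m1.py <<'E'
from h import *
T,S=camera_model("top"),camera_model("scene");im={n:cv2.imread(f"pics/{n}0.png") for n in("top","scene")}
box={"top":(222,185,272,245),"scene":(250,188,300,226)};M=dict(top=T,scene=S)
mask={}
for n in box:
    x0,y0,x1,y1=box[n];h=im[n].astype(int);b=(h[:,:,0]>h[:,:,2]+40)|((h.min(2)>190))
    k=np.zeros(b.shape,np.uint8);k[y0:y1,x0:x1]=b[y0:y1,x0:x1]
    nl,l,st,c=cv2.connectedComponentsWithStats(k);i=1+np.argmax(st[1:,4]);mask[n]=cv2.morphologyEx((l==i).astype(np.uint8),cv2.MORPH_CLOSE,np.ones((3,3)))
    print(n,st[i],c[i])
def cost(p):
    o=np.array([p[0],p[1],p[2]]);e=np.radians(p[4]*10);a=p[3]
    P=bowlpts(o,np.array([np.cos(e)*np.cos(a),np.cos(e)*np.sin(a),-np.sin(e)]));c=0
    for n in mask:
        h=cv2.convexHull(proj(M[n],P).astype(np.float32))
        g=np.zeros((480,640),np.float32);z=cv2.fillConvexPoly(np.zeros((480,640),np.uint8),np.round(h*16).astype(np.int32),255,cv2.LINE_AA,4)/255.
        c+=np.abs(z-mask[n]).sum()
    return c
x0=atz(T,(246,229.7),.094);print(x0,atz(S,(265.6,208.8),.094))
best=min((minimize(cost,[x0[0],x0[1],.094,a,4.],method="Nelder-Mead",options=dict(initial_simplex=np.array([x0[0],x0[1],.094,a,4.])+np.vstack([np.zeros(5),np.diag([.008,.008,.008,.2,.5])]),maxiter=600)) for a in(-.3,0,.3)),key=lambda r:r.fun)
print("bowl",best.x.round(4),best.fun,mask["top"].sum(),mask["scene"].sum())
tp=np.array([(343.5,193.1),(470,214.3),(334.5,257.5),(460.5,279.5)]);sp=np.array([(368.9,271),(476,361.8),(312.8,304),(411.8,408.5)])
L=np.array([(.065,.125,.008),(.065,-.125,.008),(-.065,.125,.008),(-.065,-.125,.008)])
def W(p,Q):
    c,s=np.cos(p[2]),np.sin(p[2]);return np.asarray(Q)@np.array([[c,-s,0],[s,c,0],[0,0,1]]).T+[p[0],p[1],0]
r=least_squares(lambda p:np.r_[(proj(T,W(p,L))-tp).ravel(),(proj(S,W(p,L))-sp).ravel()],[.55,-.05,0]);print("station",r.x,r.fun.round(1))
print("seat",tri([T,S],[(365.6,219.2),(369.4,295.2)]),atz(T,(365.6,219.2),.012),atz(S,(369.4,295.2),.012))
print("tip",tri([T,S],[(368.3,216.1),(371,274.9)]))
def seg(n,f,x0,y0,x1,y1):
    h=im[n].astype(int);k=np.zeros((480,640),bool);k[y0:y1,x0:x1]=f(h[:,:,0],h[:,:,1],h[:,:,2])[y0:y1,x0:x1];y,x=np.nonzero(k);return np.array([x.mean(),y.mean()]),len(x)
yel=lambda b,g,r:(r>170)&(g>140)&(b<110);red=lambda b,g,r:(r>130)&(g<100)&(b<100)
for nm,f,bt,bs in(("clip",yel,(435,285,465,305),(370,385,405,420)),("pointer",red,(445,270,460,285),(395,365,425,395))):
    a,na=seg("top",f,*bt);b,nb=seg("scene",f,*bs);print(nm,a,na,b,nb,tri([T,S],[a,b]))
E
python3 m1.py
```

```text
top [ 227  190   34   52 1300] [243.20076923 214.42923077]
scene [ 253  193   43   33 1125] [273.75822222 208.91555556]
[0.58649461 0.23367859 0.094     ] [0.58905753 0.23310796 0.094     ]
bowl [0.5886 0.2324 0.0965 0.343  4.1263] 217.2627450980392 1310 1133
station [ 0.58553756 -0.05802187 -0.15763728] [ 0.7 -0.7  0.7  0.4 -1.9  0.4 -0.7  1.1 -0.1 -1.2 -0.2  1.4 -2.1 -1.
  3.3 -0.1]
seat (array([0.61760586, 0.0125516 , 0.01510306]), np.float64(0.36110205145668794)) [0.6171735  0.01302911 0.012     ] [0.62053315 0.0136555  0.012     ]
tip (array([0.61791264, 0.0129074 , 0.06438394]), np.float64(0.016842350588364172))
clip [448.15517241 296.31034483] 58 [390.25217391 401.59130435] 115 (array([ 0.47292861, -0.1448574 ,  0.02948944]), np.float64(0.4833592477027696))m1.py:29: RuntimeWarning: Mean of empty slice.
  h=im[n].astype(int);k=np.zeros((480,640),bool);k[y0:y1,x0:x1]=f(h[:,:,0],h[:,:,1],h[:,:,2])[y0:y1,x0:x1];y,x=np.nonzero(k);return np.array([x.mean(),y.mean()]),len(x)
  ret = ret.dtype.type(ret / rcount)
Traceback (most recent call last):
  File "m1.py", line 32, in <module>
    a,na=seg("top",f,*bt);b,nb=seg("scene",f,*bs);print(nm,a,na,b,nb,tri([T,S],[a,b]))
                                                                     ~~~^^^^^^^^^^^^^
  File "h.py", line 11, in tri
    r=least_squares(lambda p:np.concatenate([proj(m,p)[0]-u for m,u in zip(ms,uvs)]),x0);return r.x,np.sqrt(np.mean(r.fun**2))
ValueError: Residuals are not finite in the initial point.
```

```bash
cat >> h.py <<'E'
from scipy.spatial.transform import Rotation as Rot
def go(target,yang=None,s=None):
    """delta in tool axes to target TCP; yaw so that tool y is at world angle yang (mod pi)"""
    s=s or read_state();R=Rot.from_rotvec(s["orientation"]).as_matrix()
    d=R.T@(np.array(target)-s["tool_pos"]);ya=np.arctan2(R[1,1],R[0,1])
    w=0 if yang is None else -((yang-ya+np.pi/2)%np.pi-np.pi/2)
    print("t",round(s["t"],2),"tcp",s["tool_pos"].round(4),"yang",round(ya,3),"tiltz",R[:,2].round(3),"delta",d.round(4),"yaw",round(w,3),"q6",s["q"][5].round(2),"F",s["force"].round(1))
E
python3 - <<'E'
from h import *
go([.56,.22,.27],np.pi/2+.28)
R=Rot.from_rotvec(read_state()["orientation"]).as_matrix()
m=camera_model("wrist");v=m["view"];o=-v[:3,:3].T@v[:3,3]
print("cam in tool",R.T@(o-read_state()["tool_pos"]),"look",-R.T@v[2,:3],"up",R.T@v[1,:3],m["camera_matrix"])
E
```

```text
t 0.1 tcp [0.162  0.5772 0.2177] yang 1.297 tiltz [-0.001 -0.002 -1.   ] delta [-0.4797 -0.2364 -0.052 ] yaw -0.554 q6 -0.09 F [ 0.1  0.7 -0.5]
cam in tool [ 0.07890764 -0.00035746 -0.16672782] look [-0.28250855  0.00108582  0.95926417] up [ 9.59264457e-01 -5.00934055e-04  2.82509206e-01] [[397.63780003   0.         322.52660852]
 [  0.         397.63780003 237.27543814]
 [  0.           0.           1.        ]]
```

Request:
carry_out:
  moves:
    - {"dz": -0.05}
    - {"dx": -0.048,"dy": -0.024}
    - {"dx": -0.048,"dy": -0.024}
    - {"dx": -0.048,"dy": -0.024}
    - {"dx": -0.048,"dy": -0.024}
    - {"dx": -0.048,"dy": -0.024}
    - {"dx": -0.048,"dy": -0.024}
    - {"dx": -0.048,"dy": -0.024}

```text
invalid input at $.moves[0]: expected keys jaw, dx, dy, dz, yaw
```

Request:
carry_out:
  moves:
    - {"dx": -0.048,"dy": -0.024}
    - {"dx": -0.048,"dy": -0.023}
    - {"dx": -0.048,"dy": -0.02}
    - {"yaw": -0.14}
    - {"yaw": -0.14}
    - {"yaw": -0.14}
    - {"yaw": -0.134}
    - {"dx": 0}

```text
invalid input at $.moves[0]: expected keys jaw, dx, dy, dz, yaw
```

Run:
```python
from h import *
m=camera_model("wrist");im=read_camera("wrist");cv2.imwrite("pics/w1.png",im[:,:,::-1]);np.savez("w1.npz",**m)
go([.56,.22,.27],np.pi/2+.28)
```

```text
t 0.15 tcp [0.162  0.5772 0.2178] yang 1.297 tiltz [-0.001 -0.001 -1.   ] delta [-0.4797 -0.2364 -0.0519] yaw -0.554 q6 -0.09 F [ 0.2 -0.4  0.3]
```

View pics/w1.png

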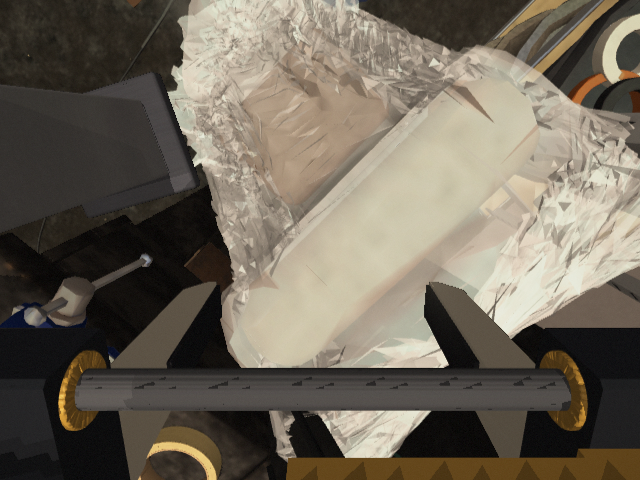

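The wrist view still shows the start position (foil below, fingers at 190,330 and 460,330); the moves were refused because every row needs all the keys. I'll redo them.

Request:
carry_out:
  moves:
    - {"jaw": 0.093,"dx": 0,"dy": 0,"dz": -0.05,"yaw": 0}
    - {"jaw": 0.093,"dx": -0.048,"dy": -0.024,"dz": 0,"yaw": 0}
    - {"jaw": 0.093,"dx": -0.048,"dy": -0.024,"dz": 0,"yaw": 0}
    - {"jaw": 0.093,"dx": -0.048,"dy": -0.024,"dz": 0,"yaw": 0}
    - {"jaw": 0.093,"dx": -0.048,"dy": -0.024,"dz": 0,"yaw": 0}
    - {"jaw": 0.093,"dx": -0.048,"dy": -0.024,"dz": 0,"yaw": 0}
    - {"jaw": 0.093,"dx": -0.048,"dy": -0.024,"dz": 0,"yaw": 0}
    - {"jaw": 0.093,"dx": -0.048,"dy": -0.024,"dz": 0,"yaw": 0}

```text
t: 1.15
tool_pos: [0.4412, 0.3237, 0.2684]
orientation: [-0.429, -3.112, 0.0]
force: [-0.3, 0.4, 0.8]
opening: 0.093
gripper_force: 0.0
```

Request:
carry_out:
  moves:
    - {"jaw": 0.093,"dx": -0.048,"dy": -0.024,"dz": 0,"yaw": 0}
    - {"jaw": 0.093,"dx": -0.048,"dy": -0.023,"dz": 0,"yaw": 0}
    - {"jaw": 0.093,"dx": -0.048,"dy": -0.02,"dz": 0,"yaw": 0}
    - {"jaw": 0.093,"dx": 0,"dy": 0,"dz": 0,"yaw": -0.14}
    - {"jaw": 0.093,"dx": 0,"dy": 0,"dz": 0,"yaw": -0.14}
    - {"jaw": 0.093,"dx": 0,"dy": 0,"dz": 0,"yaw": -0.14}
    - {"jaw": 0.093,"dx": 0,"dy": 0,"dz": 0,"yaw": -0.134}
    - {"jaw": 0.093,"dx": 0,"dy": 0,"dz": 0,"yaw": 0}

```text
t: 2.15
tool_pos: [0.5606, 0.2216, 0.2683]
orientation: [0.437, -3.11, 0.0]
force: [-0.6, 0.0, -0.3]
opening: 0.0931
gripper_force: 0.0
```

Run:
```python
from h import *
m=camera_model("wrist");im=read_camera("wrist");cv2.imwrite("pics/w2.png",im[:,:,::-1]);np.savez("w2.npz",**m)
go([.56,.22,.27],np.pi/2+.28)
```

```text
t 2.2 tcp [0.5607 0.2216 0.2683] yang 1.848 tiltz [-0.001 -0.    -1.   ] delta [ 0.0011 -0.0013 -0.0017] yaw -0.003 q6 -1.56 F [-0.5 -0.7  0.4]
```

View pics/w2.png

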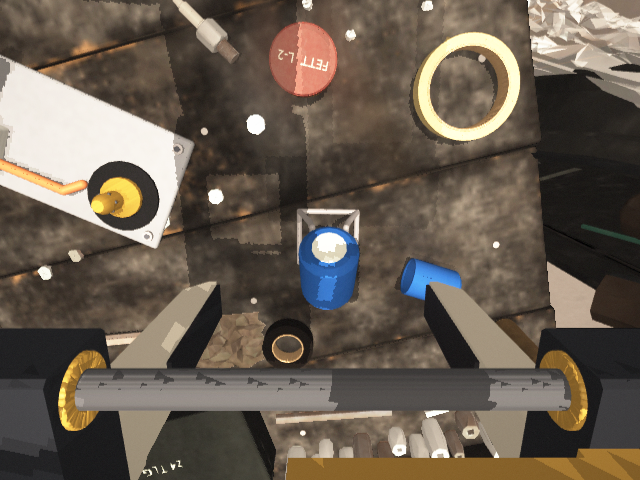

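The wrist view shows the bowl at (329,265) with its white closed face at (330,247) and its axis almost vertical in the image, so the yaw is close. The seat disc is at (123,196). I'll refine the fit with all three views.

```bash
cat > m2.py <<'E'
from h import *
M=dict(top=camera_model("top"),scene=camera_model("scene"),wrist=dict(np.load("w2.npz")))
F=dict(top="top0",scene="scene0",wrist="w2");box={"top":(222,185,272,245),"scene":(250,188,300,226),"wrist":(296,224,366,314)}
mask={}
for n in box:
    x0,y0,x1,y1=box[n];h=cv2.imread(f"pics/{F[n]}.png").astype(int);b=(h[:,:,0]>h[:,:,2]+40)
    k=np.zeros(b.shape,np.uint8);k[y0:y1,x0:x1]=b[y0:y1,x0:x1]
    nl,l,st,c=cv2.connectedComponentsWithStats(k);i=1+np.argmax(st[1:,4])
    cs,_=cv2.findContours((l==i).astype(np.uint8),0,2);mask[n]=cv2.fillConvexPoly(np.zeros((480,640),np.uint8),cv2.convexHull(np.vstack(cs)),1)
    print(n,st[i])
def cost(p,names):
    e=np.radians(40);P=bowlpts(np.array([p[0],p[1],.094]),np.array([np.cos(e)*np.cos(p[2]),np.cos(e)*np.sin(p[2]),-np.sin(e)]));c=0
    for n in names:
        h=cv2.convexHull(proj(M[n],P).astype(np.float32)).reshape(-1,2)
        z=np.zeros((1920,2560),np.uint8);cv2.fillPoly(z,[np.round((h*4+1.5)*16).astype(np.int32)],1,8,4)
        z=cv2.resize(z.astype(np.float32),(640,480),interpolation=cv2.INTER_AREA);c+=np.abs(z-mask[n]).sum()
    return c
for names in(("top","scene","wrist"),("wrist",),("top","scene")):
    r=min((minimize(cost,[.588,.233,a],args=(names,),method="Nelder-Mead",options=dict(initial_simplex=np.array([[.588,.233,a],[.594,.233,a],[.588,.239,a],[.588,.233,a+.1]]),maxiter=120)) for a in(.2,.3)),key=lambda r:r.fun);print(names,r.x.round(4),r.fun)
W=M["wrist"]
k=cv2.imread("pics/w2.png")
print("seat wrist",atz(W,(123,196),.012),"tip wrist",atz(W,(103,206),.062))
E
python3 m2.py
```

```text
top [ 227  190   34   49 1096]
scene [253 193  43  32 874]
wrist [ 299  227   60   83 3268]
('top', 'scene', 'wrist') [0.5886 0.2358 0.2651] 225.875
('wrist',) [0.5888 0.2357 0.2673] 81.125
('top', 'scene') [0.5888 0.2348 0.279 ] 134.1875
seat wrist [0.61909554 0.01529202 0.012     ] tip wrist [0.61815984 0.02008038 0.062     ]
```

Run:
```python
from h import *
go([.6007,.2389,.0647],np.pi/2+.268)
```

```text
t 2.2 tcp [0.5607 0.2216 0.2683] yang 1.848 tiltz [-0.001 -0.    -1.   ] delta [-0.0434  0.0057  0.2036] yaw 0.009 q6 -1.56 F [-0.5 -0.7  0.4]
```

Request:
carry_out:
  grip_force: 10
  moves:
    - {"jaw": 0.093,"dx": -0.0434,"dy": 0.0057,"dz": 0,"yaw": 0.009}
    - {"jaw": 0.093,"dx": 0,"dy": 0,"dz": 0.05,"yaw": 0}
    - {"jaw": 0.093,"dx": 0,"dy": 0,"dz": 0.05,"yaw": 0}
    - {"jaw": 0.093,"dx": 0,"dy": 0,"dz": 0.05,"yaw": 0}
    - {"jaw": 0.093,"dx": 0,"dy": 0,"dz": 0.03,"yaw": 0}
    - {"jaw": 0.093,"dx": 0,"dy": 0,"dz": 0.0235,"yaw": 0}
    - {"jaw": 0.093,"dx": 0,"dy": 0,"dz": 0,"yaw": 0}
    - {"jaw": 0.093,"dx": 0,"dy": 0,"dz": 0,"yaw": 0}

```text
t: 3.2
tool_pos: [0.6016, 0.2393, 0.0663]
orientation: [-0.423, 3.112, 0.0]
force: [0.4, -0.4, 0.3]
opening: 0.0929
gripper_force: 0.0
```

Run:
```python
from h import *
go([.6007,.2389,.0647],np.pi/2+.268)
```

```text
t 3.2 tcp [0.6016 0.2393 0.0663] yang 1.841 tiltz [ 0.001  0.    -1.   ] delta [ 0.0009 -0.0002  0.0016] yaw 0.002 q6 -1.54 F [ 0.4 -0.4  0.3]
```

Request:
carry_out:
  grip_force: 10
  moves:
    - {"jaw": 0.05,"dx": 0,"dy": 0,"dz": 0.001,"yaw": 0}
    - {"jaw": 0.05,"dx": 0,"dy": 0,"dz": 0,"yaw": 0}
    - {"jaw": 0.05,"dx": 0,"dy": 0,"dz": 0,"yaw": 0}
    - {"jaw": 0.05,"dx": 0,"dy": 0,"dz": 0,"yaw": 0}
    - {"jaw": 0.05,"dx": 0,"dy": 0,"dz": 0,"yaw": 0}
    - {"jaw": 0.05,"dx": 0,"dy": 0,"dz": 0,"yaw": 0}

```text
t: 3.95
tool_pos: [0.6011, 0.239, 0.0644]
orientation: [-0.425, 3.112, -0.0]
force: [-0.1, -1.5, 2.0]
opening: 0.0567
gripper_force: 10.0
```

Request:
carry_out:
  moves:
    - {"jaw": 0.05,"dx": 0,"dy": 0,"dz": -0.01,"yaw": 0}
    - {"jaw": 0.05,"dx": 0,"dy": 0,"dz": -0.02,"yaw": 0}
    - {"jaw": 0.05,"dx": 0,"dy": 0,"dz": -0.03,"yaw": 0}
    - {"jaw": 0.05,"dx": 0,"dy": 0,"dz": -0.03,"yaw": 0}
    - {"jaw": 0.05,"dx": 0,"dy": 0,"dz": -0.02,"yaw": 0}
    - {"jaw": 0.05,"dx": 0,"dy": 0,"dz": -0.02,"yaw": 0}
    - {"jaw": 0.05,"dx": 0,"dy": 0,"dz": 0,"yaw": 0}
    - {"jaw": 0.05,"dx": 0,"dy": 0,"dz": 0,"yaw": 0}

```text
t: 4.95
tool_pos: [0.6004, 0.239, 0.193]
orientation: [0.425, -3.111, 0.0]
force: [0.3, 0.2, -1.6]
opening: 0.0567
gripper_force: 10.0
```

```bash
cat > fit.py <<'E'
from h import *
import sys
def bluemask(im,gx=None):
    h=im.astype(int);b=((h[:,:,2]>h[:,:,0]+60)&(h[:,:,2]>h[:,:,1]+25)).astype(np.uint8)
    return b
def fit(tag,names=("top","scene","wrist"),guess=(0,)):
    s=read_state();R=Rot.from_rotvec(s["orientation"]).as_matrix();g=s["tool_pos"]-.019*R[:,2]
    M={};mask={};tiles=[]
    for n in names:
        M[n]=camera_model(n);im=read_camera(n)
        c=proj(M[n],g)[0];r=90 if n=="wrist" else 60;b=bluemask(im);x0,y0=(np.maximum(c-r,0)).astype(int);x1,y1=(c+r).astype(int)
        k=np.zeros_like(b);k[y0:y1,x0:x1]=b[y0:y1,x0:x1];mask[n]=k
        t=im[y0:y1,x0:x1,::-1];tiles.append(cv2.resize(t,(266,266)) if t.size else np.zeros((266,266,3),np.uint8))
        print(n,c.round(),k.sum())
    cv2.imwrite(f"pics/{tag}.png",np.hstack(tiles));np.savez(f"{tag}.npz",g=g,R=R,**mask)
if __name__=="__main__": fit(sys.argv[1])
E
python3 fit.py lift1; python3 -c "
from h import *
print(read_state())"
```

```text
top [233. 215.] 0
scene [265. 149.] 1107
wrist [323. 321.] 8876
{'t': 5.1, 'q': array([ 2.99437118e-01,  2.68351475e-01,  1.37957809e+00,  3.38628166e-05,
        1.49622987e+00, -1.54252522e+00]), 'dq': array([ 0.00018606, -0.00153958, -0.00335599, -0.00195724,  0.00043863,
       -0.00058897]), 'joint_torque': array([ 9.34454554e-03, -6.40159035e+01, -4.99656165e+01, -1.29850261e-02,
        7.19673140e-02,  5.10180962e-05]), 'tool_pos': array([0.60014423, 0.23887399, 0.19247383]), 'orientation': array([ 4.24295716e-01, -3.11024717e+00,  6.04871878e-04]), 'force': array([ 0.00856938,  0.03516866, -1.66100013]), 'wrist_torque': array([ 0.01888779,  0.05320815, -0.00458985]), 'gripper_force': 9.99782032148687, 'opening': 0.056529963984289396}
```

View pics/lift1.png

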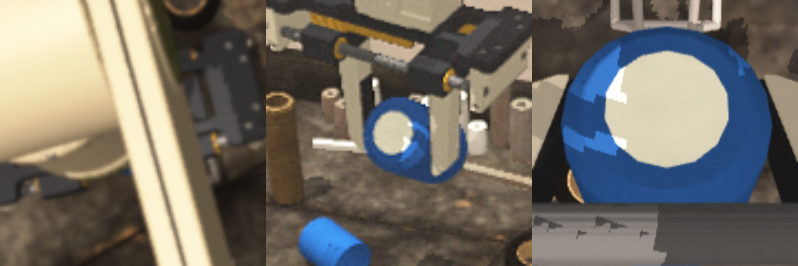

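Lifted (weight about 1.65 N, so about 0.165 kg), and the bowl keeps its tilt in the fingers (the white face points towards the robot). The tool can't be pitched, so I'll hook the lower lip over the peg post and drive the bowl forward, pivoting it upright in the pads. First I'll refine the peg axis and the present tilt.

```bash
cat > m3.py <<'E'
from h import *
T,S,W=camera_model("top"),camera_model("scene"),dict(np.load("w2.npz"))
def disc(f,c,r):
    im=cv2.imread(f"pics/{f}.png").astype(int);h=(im.max(2)<75).astype(np.uint8);k=np.zeros_like(h);cv2.circle(k,c,r,1,-1)
    hsv=cv2.cvtColor(im.astype(np.uint8),cv2.COLOR_BGR2HSV);br=((hsv[:,:,1]>130)&(hsv[:,:,0]>12)&(hsv[:,:,0]<30)).astype(np.uint8)
    h=h*k;nl,l,st,cc=cv2.connectedComponentsWithStats(h);i=1+np.argmax(st[1:,4])
    cs,_=cv2.findContours((l==i).astype(np.uint8),0,1);p=cv2.convexHull(np.vstack(cs)).reshape(-1,2).astype(float);print(f,st[i]);return p
# fit circle of r=38 at z=.012 in each view
for f,m,c,r in(("top0",T,(366,219),22),("scene0",S,(369,295),26),("w2",W,(123,196),40)):
    p=disc(f,c,r);q=np.array([atz(m,u,.012) for u in p])[:,:2]
    fr=least_squares(lambda v:np.hypot(*(q-v[:2]).T)-v[2],[.618,.014,.038],loss="soft_l1",f_scale=.001);print(f,fr.x.round(4),np.abs(fr.fun).mean())
w=camera_model("wrist");e,rms=tri([w,S],[(323.7,304),(264.5,150.8)],(.6,.24,.2));s=read_state()
R=Rot.from_rotvec(s["orientation"]).as_matrix();g=s["tool_pos"]-.019*R[:,2]
print("closed end rel G in tool",R.T@(e-g),rms)
E
python3 m3.py
```

```text
top0 [347 201  37  37 588]
top0 [0.6178 0.0141 0.0352] 0.00023136637371249297
scene0 [348 280  43  33 553]
scene0 [0.6201 0.0134 0.0368] 0.00036383423303816743
w2 [  88  161   71   69 2176]
w2 [0.6191 0.0154 0.0374] 0.00024333487283939324
closed end rel G in tool [0.00641598 0.00032461 0.0011668 ] 1.0794996656952829
```

```bash
cat > face.py <<'E'
from h import *
import sys
def face(names=("wrist","scene"),save=None,half=dict(wrist=70,scene=25)):
    s=read_state();R=Rot.from_rotvec(s["orientation"]).as_matrix();g=s["tool_pos"]-.019*R[:,2];C={};M={}
    for n in names:
        M[n]=camera_model(n);im=read_camera(n);c=proj(M[n],g)[0].astype(int);r=half[n]
        if save: cv2.imwrite(f"pics/{save}_{n}.png",im[:,:,::-1])
        h=cv2.cvtColor(im,cv2.COLOR_RGB2HSV);k=((h[:,:,1]<75)&(h[:,:,2]>120)).astype(np.uint8)
        z=np.zeros_like(k);x0,y0=np.maximum(c-r,0);z[y0:c[1]+r,x0:c[0]+r]=k[y0:c[1]+r,x0:c[0]+r]
        z=cv2.morphologyEx(z,cv2.MORPH_OPEN,np.ones((3,3)));nl,l,st,cc=cv2.connectedComponentsWithStats(z)
        # component nearest expected centre, not touching the border
        e=[(np.hypot(*(cc[i]-c))+(0 if st[i,4]>80 else 999),i) for i in range(1,nl)];i=min(e)[1]
        cs,_=cv2.findContours((l==i).astype(np.uint8),0,1);C[n]=cv2.convexHull(np.vstack(cs)).reshape(-1,2).astype(float);print(n,c,st[i])
    a=np.linspace(0,2*np.pi,180)[:,None]
    def res(p,full=True):
        ax=R@np.array([-np.cos(p[3]),0,np.sin(p[3])]);u=R[:,1];v=np.cross(ax,u);P=g+R@p[:3]+p[4]*(np.cos(a)*u+np.sin(a)*v);o=[]
        for n in names:
            q=proj(M[n],P);d=np.hypot(*(C[n][:,None]-q[None]).transpose(2,0,1)).min(1);o.append(d/np.sqrt(len(d))*(1 if n=="scene" else .6))
        return np.concatenate(o+[np.array([(p[4]-.017)*100])])
    r=least_squares(res,[.010,0,-.01,.7,.017]);print("closed-end rel G (tool)",r.x[:3].round(4),"pitch deg",np.degrees(r.x[3]).round(1),"rw",r.x[4].round(4),"cost",r.cost.round(3));return r.x
if __name__=="__main__": face(save=sys.argv[1] if len(sys.argv)>1 else None)
E
python3 face.py f1
```

```text
wrist [322 319] [ 281  265   84   80 5192]
scene [264 149] [252 138  18  20 286]
closed-end rel G (tool) [ 0.0131 -0.     -0.0108] pitch deg 40.4 rw 0.0159 cost 0.185
```

The bowl sits as modelled: pitch 40.4°, gripped 17 mm from the closed end. The three peg-axis estimates agree at about (0.6188, 0.0143).

Run:
```python
from h import *
go([.5764,.0026,.19],np.pi/2+.27)
```

```text
t 5.2 tcp [0.6004 0.2389 0.193 ] yang 1.842 tiltz [-0.002 -0.001 -1.   ] delta [ 0.0865 -0.2213  0.0031] yaw 0.001 q6 -1.54 F [-0.2 -0.  -0.8]
```

Request:
carry_out:
  moves:
    - {"jaw": 0.05,"dx": 0.007,"dy": -0.018,"dz": 0,"yaw": 0}
    - {"jaw": 0.05,"dx": 0.0125,"dy": -0.032,"dz": 0,"yaw": 0}
    - {"jaw": 0.05,"dx": 0.016,"dy": -0.041,"dz": 0,"yaw": 0}
    - {"jaw": 0.05,"dx": 0.016,"dy": -0.041,"dz": 0,"yaw": 0}
    - {"jaw": 0.05,"dx": 0.016,"dy": -0.041,"dz": 0,"yaw": 0}
    - {"jaw": 0.05,"dx": 0.0125,"dy": -0.032,"dz": 0.002,"yaw": 0}
    - {"jaw": 0.05,"dx": 0.0065,"dy": -0.0163,"dz": 0,"yaw": 0}
    - {"jaw": 0.05,"dx": 0,"dy": 0,"dz": 0,"yaw": 0}

```text
t: 6.2
tool_pos: [0.5767, 0.0016, 0.1922]
orientation: [-0.422, 3.113, 0.0]
force: [-0.7, 0.5, -1.2]
opening: 0.0563
gripper_force: 10.0
```

Run:
```python
from h import *
from face import face
go([.5764,.0026,.080],np.pi/2+.27)
face(save="f2")
```

```text
t 6.2 tcp [0.5767 0.0016 0.1922] yang 1.84 tiltz [ 0.  0. -1.] delta [-0.      0.0011  0.1122] yaw -0.001 q6 -1.93 F [-0.7  0.5 -1.2]
wrist [322 319] [ 281  265   84   80 5196]
scene [366 222] [352 210  23  23 407]
closed-end rel G (tool) [ 0.0143 -0.     -0.0132] pitch deg 40.4 rw 0.0157 cost 0.123
```

View pics/f2_scene.png

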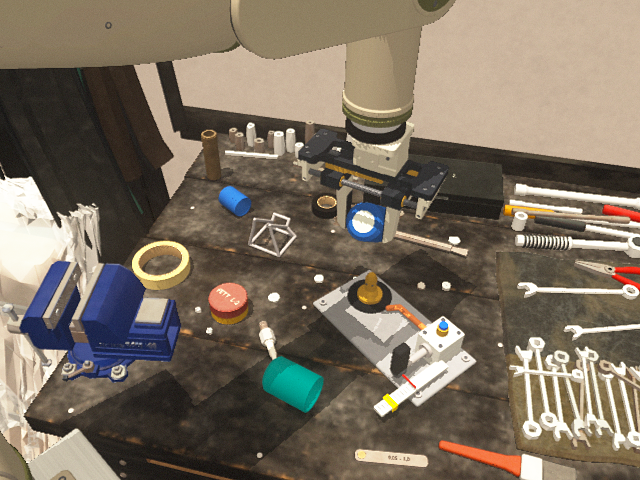

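The scene shows the bowl held at (366,222) over the peg at (370,287), with bystanders untouched. Now I'll lower it so the lower lip passes just on the robot's side of the post.

Request:
carry_out:
  moves:
    - {"jaw": 0.05,"dx": 0,"dy": 0.001,"dz": 0.03,"yaw": 0}
    - {"jaw": 0.05,"dx": 0,"dy": 0,"dz": 0.03,"yaw": 0}
    - {"jaw": 0.05,"dx": 0,"dy": 0,"dz": 0.025,"yaw": 0}
    - {"jaw": 0.05,"dx": 0,"dy": 0,"dz": 0.015,"yaw": 0}
    - {"jaw": 0.05,"dx": 0,"dy": 0,"dz": 0.012,"yaw": 0}
    - {"jaw": 0.05,"dx": 0,"dy": 0,"dz": 0,"yaw": 0}

```text
t: 7.05
tool_pos: [0.5763, 0.0041, 0.0795]
orientation: [0.425, -3.112, -0.0]
force: [0.3, 0.8, -1.1]
opening: 0.0567
gripper_force: 10.0
```

Request:
carry_out:
  moves:
    - {"jaw": 0.05,"dx": -0.006,"dy": 0,"dz": -0.001,"yaw": 0}
    - {"jaw": 0.05,"dx": -0.006,"dy": 0,"dz": -0.002,"yaw": 0}
    - {"jaw": 0.05,"dx": -0.006,"dy": 0,"dz": -0.002,"yaw": 0}
    - {"jaw": 0.05,"dx": -0.006,"dy": 0,"dz": -0.001,"yaw": 0}
    - {"jaw": 0.05,"dx": -0.006,"dy": 0,"dz": -0.001,"yaw": 0}

```text
t: 7.68
tool_pos: [0.6059, 0.0118, 0.0873]
orientation: [0.425, -3.113, 0.0]
force: [-1.2, -1.9, -0.9]
opening: 0.0565
gripper_force: 10.0
```

Run:
```python
from h import *
from face import face
go([.6188+.015*.9638,.0143+.015*.2667,.084],np.pi/2+.27)
face(save="f3")
```

```text
t 7.67 tcp [0.6059 0.0118 0.0873] yang 1.842 tiltz [-0. -0. -1.] delta [-0.0281 -0.001   0.0033] yaw 0.001 q6 -1.91 F [-1.2 -1.9 -0.9]
wrist [322 319] [ 281  275   85   89 5887]
scene [368 260] [358 247  21  20 319]
closed-end rel G (tool) [ 0.0094 -0.0002 -0.0171] pitch deg 66.4 rw 0.0157 cost 0.304
```

The pivoting works: pitch is now 66°. Continuing.

Request:
carry_out:
  moves:
    - {"jaw": 0.05,"dx": -0.006,"dy": 0,"dz": 0,"yaw": 0}
    - {"jaw": 0.05,"dx": -0.006,"dy": 0,"dz": 0,"yaw": 0}
    - {"jaw": 0.05,"dx": -0.006,"dy": 0,"dz": 0.001,"yaw": 0}
    - {"jaw": 0.05,"dx": -0.005,"dy": 0,"dz": 0.001,"yaw": 0}
    - {"jaw": 0.05,"dx": -0.004,"dy": 0,"dz": 0.001,"yaw": 0}
    - {"jaw": 0.05,"dx": 0,"dy": 0,"dz": 0,"yaw": 0}

```text
t: 8.52
tool_pos: [0.6315, 0.0191, 0.0837]
orientation: [0.425, -3.112, -0.0]
force: [-1.1, -1.0, -2.7]
opening: 0.0569
gripper_force: 10.0
```

Run:
```python
from h import *
from face import face
go([.6188,.0143,.084],np.pi/2+.27)
face(save="f4")
```

```text
t 8.53 tcp [0.6315 0.0191 0.0837] yang 1.842 tiltz [-0.  0. -1.] delta [ 0.0136 -0.0012 -0.0003] yaw 0.001 q6 -1.89 F [-1.1 -1.  -2.7]
wrist [322 319] [ 281  297   84   72 4955]
scene [375 252] [367 238  20  14 233]
closed-end rel G (tool) [ 0.0027 -0.0003 -0.0185] pitch deg 88.6 rw 0.0158 cost 0.323
```

The bowl is upright (88.6°). Now I'll centre it on the peg and lower it.

Request:
carry_out:
  moves:
    - {"jaw": 0.05,"dx": 0.006,"dy": -0.001,"dz": 0,"yaw": 0}
    - {"jaw": 0.05,"dx": 0.0055,"dy": 0,"dz": 0,"yaw": 0}
    - {"jaw": 0.05,"dx": 0,"dy": 0,"dz": 0.01,"yaw": 0}
    - {"jaw": 0.05,"dx": 0,"dy": 0,"dz": 0.01,"yaw": 0}
    - {"jaw": 0.05,"dx": 0,"dy": 0,"dz": 0,"yaw": 0}

```text
t: 9.25
tool_pos: [0.6195, 0.015, 0.0622]
orientation: [0.424, -3.11, -0.001]
force: [-0.5, 0.1, -1.6]
opening: 0.0565
gripper_force: 10.0
```

Request:
carry_out:
  moves:
    - {"jaw": 0.05,"dx": 0,"dy": 0,"dz": 0.006,"yaw": 0}
    - {"jaw": 0.05,"dx": 0,"dy": 0,"dz": 0.003,"yaw": 0}
    - {"jaw": 0.05,"dx": 0,"dy": 0,"dz": 0,"yaw": 0}

```text
t: 9.62
tool_pos: [0.6204, 0.0149, 0.0547]
orientation: [0.425, -3.112, -0.0]
force: [-0.5, 0.4, -2.2]
opening: 0.057
gripper_force: 10.0
```

Run:
```python
from h import *
from face import face
go([.6188,.0143,.05],np.pi/2+.27)
face(save="f5")
```

```text
t 9.62 tcp [0.6204 0.0149 0.0547] yang 1.842 tiltz [-0.001 -0.    -1.   ] delta [ 0.0018 -0.0002  0.0047] yaw 0.001 q6 -1.9 F [-0.5  0.4 -2.2]
wrist [322 319] [ 280  297   85   72 5019]
scene [371 269] [363 255  20  15 236]
closed-end rel G (tool) [ 0.0023 -0.0001 -0.0181] pitch deg 88.2 rw 0.0159 cost 0.251
```

Request:
carry_out:
  moves:
    - {"jaw": 0.05,"dx": 0,"dy": 0,"dz": 0.003,"yaw": 0}
    - {"jaw": 0.05,"dx": 0,"dy": 0,"dz": 0.0015,"yaw": 0}
    - {"jaw": 0.05,"dx": 0,"dy": 0,"dz": 0,"yaw": 0}

```text
t: 10.1
tool_pos: [0.6223, 0.0151, 0.0521]
orientation: [-0.424, 3.109, -0.0]
force: [0.7, 1.1, 5.1]
opening: 0.0569
gripper_force: 10.0
```

Request:
carry_out:
  moves:
    - {"jaw": 0.05,"dx": 0,"dy": 0,"dz": 0.001,"yaw": 0}
    - {"jaw": 0.05,"dx": 0,"dy": 0,"dz": 0,"yaw": 0}

```text
t: 10.35
tool_pos: [0.6228, 0.0153, 0.0517]
orientation: [-0.424, 3.108, -0.0]
force: [1.2, 0.9, 7.9]
opening: 0.0566
gripper_force: 10.0
```

Run:
```python
from h import *
from face import face
x=face(save="f6");s=read_state();R=Rot.from_rotvec(s["orientation"]).as_matrix();print("closed end world",s["tool_pos"]-.019*R[:,2]+R@x[:3],s["force"])
w=cv2.imread("pics/f6_wrist.png")[220:460,160:480];c=cv2.imread("pics/f6_scene.png")[220:340,290:450]
cv2.imwrite("pics/f6c.png",np.hstack([cv2.resize(w,(400,300)),cv2.resize(c,(400,300),interpolation=cv2.INTER_CUBIC)]))
```

```text
wrist [322 319] [ 280  302   85   67 4769]
scene [372 269] [364 256  20  14 227]
closed-end rel G (tool) [ 0.0009 -0.0001 -0.0179] pitch deg 90.1 rw 0.0159 cost 0.214
closed end world [0.62186987 0.01483166 0.08866956] [0.79170105 2.36536349 7.3680762 ]
```

View pics/f6c.png

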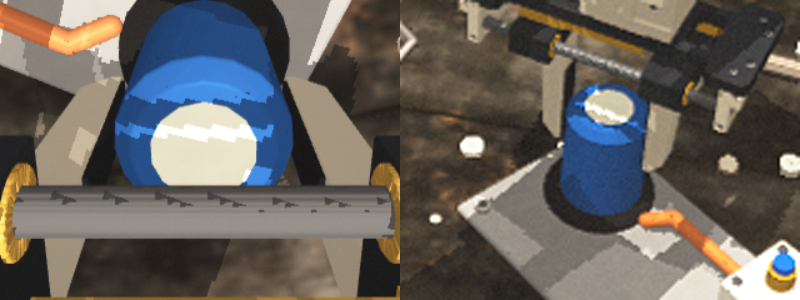

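The bowl stands upright with its rim flat and centred on the black disc (right crop, 605,195). Releasing and rising.

Request:
carry_out:
  moves:
    - {"jaw": 0.062,"dx": 0,"dy": 0,"dz": -0.001,"yaw": 0}
    - {"jaw": 0.075,"dx": 0,"dy": 0,"dz": 0,"yaw": 0}
    - {"jaw": 0.093,"dx": 0,"dy": 0,"dz": 0,"yaw": 0}
    - {"jaw": 0.093,"dx": 0,"dy": 0,"dz": 0,"yaw": 0}
    - {"jaw": 0.093,"dx": 0,"dy": 0,"dz": -0.02,"yaw": 0}
    - {"jaw": 0.093,"dx": 0,"dy": 0,"dz": -0.04,"yaw": 0}
    - {"jaw": 0.093,"dx": 0,"dy": 0,"dz": -0.05,"yaw": 0}
    - {"jaw": 0.093,"dx": 0,"dy": 0,"dz": -0.02,"yaw": 0}

```text
t: 11.45
tool_pos: [0.6229, 0.0148, 0.1863]
orientation: [-0.424, 3.106, -0.002]
force: [0.3, -0.6, 0.2]
opening: 0.0927
gripper_force: 0.0
```

```bash
cat > m4.py <<'E'
from h import *
from m3 import T,S
im=cv2.imread("pics/scene0.png").astype(int)
def W(p,Q):
    c,s=np.cos(p[2]),np.sin(p[2]);return np.asarray(Q)@np.array([[c,-s,0],[s,c,0],[0,0,1]]).T+[p[0],p[1],0]
def seg(n,f,x0,y0,x1,y1):
    h=cv2.imread(f"pics/{n}0.png").astype(int);k=np.zeros((480,640),bool);k[y0:y1,x0:x1]=f(h[:,:,0],h[:,:,1],h[:,:,2])[y0:y1,x0:x1];y,x=np.nonzero(k);return (np.array([x.mean(),y.mean()]),len(x)) if len(x) else (None,0)
red=lambda b,g,r:(r>b+50)&(r>g+50)&(r>110)
yel=lambda b,g,r:(r>150)&(g>120)&(b<120)
for nm,f,z,bt,bs in(("clip",yel,.027,(435,285,465,305),(370,385,405,420)),("ptr",red,.0335,(444,268,462,288),(395,365,420,392))):
    for n,b,m in(("top",bt,T),("scene",bs,S)):
        c,k=seg(n,f,*b);print(nm,n,c,k,None if c is None else atz(m,c,z))
h=cv2.imread("pics/top0.png").astype(int)[255:295,425:465];k=(h.max(2)<60);y,x=np.nonzero(k);c=(x.mean()+425,y.mean()+255);print("handle top?",c,k.sum(),atz(T,c,.075))
c,k=seg("scene",lambda b,g,r:(np.maximum(np.maximum(b,g),r)<60),385,338,412,375);print("handle scene",c,k,atz(S,c,.065))
E
python3 m4.py
```

```text
top0 [347 201  37  37 588]
top0 [0.6178 0.0141 0.0352] 0.00023136637371249297
scene0 [348 280  43  33 553]
scene0 [0.6201 0.0134 0.0368] 0.00036383423303816743
w2 [  88  161   71   69 2176]
w2 [0.6191 0.0154 0.0374] 0.00024333487283939324
closed end rel G in tool [ 0.10617516  0.00099209 -0.20092845] 47.463243606324525
clip top [448.15517241 296.31034483] 58 [ 0.47180569 -0.14440276  0.027     ]
clip scene [390.23728814 401.70338983] 118 [ 0.47479572 -0.14469242  0.027     ]
ptr top [452.375 274.875] 8 [ 0.51263173 -0.15042123  0.0335    ]
ptr scene [408.125      380.02083333] 48 [ 0.51733707 -0.14323804  0.0335    ]
handle top? (np.float64(445.1344262295082), np.float64(277.60655737704917)) 305 [ 0.50766393 -0.126807    0.075     ]
handle scene [397.71428571 360.33333333] 21 [ 0.51393631 -0.1227175   0.065     ]
```

Run:
```python
from h import *
go([.512,-.124,.19],np.pi/2-.157)
```

```text
t 11.45 tcp [0.6229 0.0148 0.1863] yang 1.842 tiltz [ 0.007 -0.    -1.   ] delta [ 0.144  -0.104  -0.0044] yaw 0.428 q6 -1.9 F [ 0.3 -0.6  0.2]
```

Request:
carry_out:
  moves:
    - {"jaw": 0.093,"dx": 0.036,"dy": -0.026,"dz": -0.001,"yaw": 0}
    - {"jaw": 0.093,"dx": 0.036,"dy": -0.026,"dz": -0.001,"yaw": 0}
    - {"jaw": 0.093,"dx": 0.036,"dy": -0.026,"dz": -0.001,"yaw": 0}
    - {"jaw": 0.093,"dx": 0.036,"dy": -0.026,"dz": -0.001,"yaw": 0}
    - {"jaw": 0.093,"dx": 0,"dy": 0,"dz": 0,"yaw": 0.143}
    - {"jaw": 0.093,"dx": 0,"dy": 0,"dz": 0,"yaw": 0.143}
    - {"jaw": 0.093,"dx": 0,"dy": 0,"dz": 0,"yaw": 0.142}
    - {"jaw": 0.093,"dx": 0,"dy": 0,"dz": 0,"yaw": 0}

```text
t: 12.45
tool_pos: [0.5096, -0.1238, 0.1846]
orientation: [-0.245, -3.132, -0.0]
force: [-0.0, -1.1, 0.2]
opening: 0.093
gripper_force: 0.0
```

Run:
```python
from h import *
m=camera_model("wrist");im=read_camera("wrist");cv2.imwrite("pics/w3.png",im[:,:,::-1]);np.savez("w3.npz",**m)
go([.512,-.124,.19],np.pi/2-.157)
cv2.imwrite("pics/w3c.png",cv2.resize(im[100:400,160:560,::-1],(800,600),interpolation=cv2.INTER_CUBIC))
```

```text
t 12.5 tcp [ 0.5097 -0.1238  0.1846] yang 1.417 tiltz [-0.  0. -1.] delta [-0.0023  0.0002 -0.0054] yaw 0.003 q6 -1.75 F [-0.1 -1.5 -0.7]
```

View pics/w3c.png

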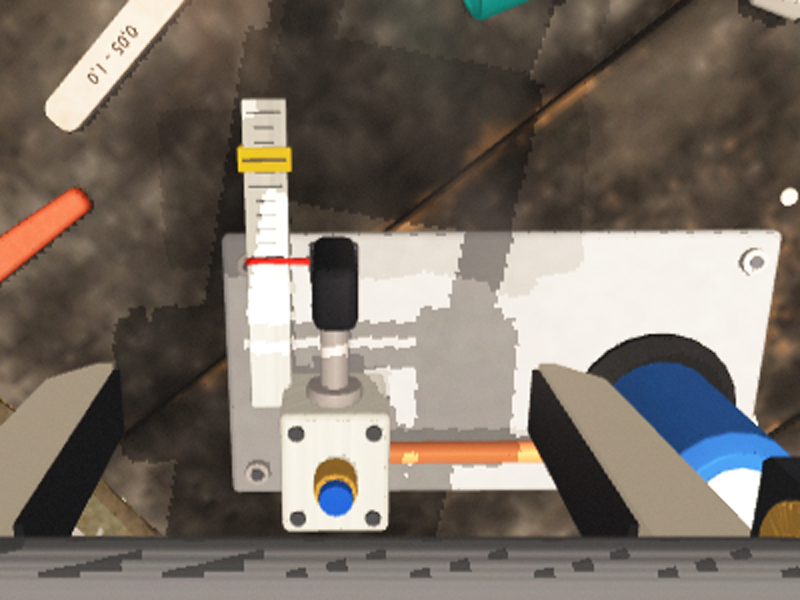

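The wrist crop shows the clip's dark line at crop (264,160), the pointer at (280,261) and the handle at (335,285); the image axes line up with the station. The bowl still stands on the seat (right edge).

```bash
cat > m5.py <<'E'
from h import *
m=dict(np.load("w3.npz"));th=-.157;ex=np.array([np.cos(th),np.sin(th),0]);ey=np.array([-np.sin(th),np.cos(th),0])
P=lambda a,b,z:atz(m,(160+a/2,100+b/2),z)
c=P(264,160,.0295);p=P(280,261,.0335);h1=P(335,318,.088);h0=P(334,330,.088);r=P(334,350,.036)
hh=P(315,261,.0335)
for n,v in(("clip",c),("ptr",p),("handle",h1),("top far edge",h0),("rod",r)):print(n,v.round(4),"station-aligned",(v@ex).round(4),(v@ey).round(4))
print("pull",(p-c)@ex)
a=P(240,160,.0295);b=P(290,160,.0295);print("clip line angle",np.arctan2(*(a-b)[:2][::-1])-np.pi/2)
a=P(226,235,.008);b=P(780,233,.008);print("plate edge angle",np.arctan2(*(b-a)[:2][::-1])-np.pi/2)
w=p@ex*ex+ (h1@ey)*ey;print("handle target xy",w.round(4));go([w[0],w[1],.051],np.pi/2+th)
E
python3 m5.py
```

```text
clip [ 0.4736 -0.1432  0.0295] station-aligned 0.4902 -0.0674
ptr [ 0.5154 -0.1436  0.0335] station-aligned 0.5315 -0.0613
handle [ 0.5244 -0.1227  0.088 ] station-aligned 0.5372 -0.0391
top far edge [ 0.5288 -0.1237  0.088 ] station-aligned 0.5416 -0.0395
rod [ 0.557  -0.1274  0.036 ] station-aligned 0.57 -0.0387
pull 0.04128462891900294
clip line angle -3.296991969710019
plate edge angle -0.15178322467390393
handle target xy [ 0.5188 -0.1218  0.    ]
t 12.5 tcp [ 0.5097 -0.1238  0.1846] yang 1.417 tiltz [-0.  0. -1.] delta [-0.0088  0.0034  0.1336] yaw 0.003 q6 -1.75 F [-0.1 -1.5 -0.7]
```

Request:
carry_out:
  grip_force: 40
  moves:
    - {"jaw": 0.093,"dx": -0.009,"dy": 0.0034,"dz": 0,"yaw": 0.003}
    - {"jaw": 0.07,"dx": 0,"dy": 0,"dz": 0.04,"yaw": 0}
    - {"jaw": 0.07,"dx": 0,"dy": 0,"dz": 0.04,"yaw": 0}
    - {"jaw": 0.07,"dx": 0,"dy": 0,"dz": 0.03,"yaw": 0}
    - {"jaw": 0.07,"dx": 0,"dy": 0,"dz": 0.0236,"yaw": 0}
    - {"jaw": 0.07,"dx": 0,"dy": 0,"dz": 0,"yaw": 0}

```text
t: 13.25
tool_pos: [0.5178, -0.1211, 0.0488]
orientation: [-0.248, -3.127, -0.002]
force: [-0.3, -0.3, 0.5]
opening: 0.0703
gripper_force: 0.0
```

```bash
python3 m5.py|tail -1
```

```text
t 13.25 tcp [ 0.5178 -0.1211  0.0488] yang 1.413 tiltz [-0.004  0.001 -1.   ] delta [-0.0011 -0.0005 -0.0022] yaw -0.001 q6 -1.74 F [-0.3 -0.3  0.5]
```

Request:
carry_out:
  grip_force: 40
  moves:
    - {"jaw": 0.005,"dx": 0,"dy": 0,"dz": -0.001,"yaw": 0}
    - {"jaw": 0.005,"dx": 0,"dy": 0,"dz": 0,"yaw": 0}
    - {"jaw": 0.005,"dx": 0,"dy": 0,"dz": 0,"yaw": 0}
    - {"jaw": 0.005,"dx": 0,"dy": 0,"dz": 0,"yaw": 0}
    - {"jaw": 0.005,"dx": 0,"dy": 0,"dz": 0,"yaw": 0}

```text
t: 13.88
tool_pos: [0.5194, -0.122, 0.0523]
orientation: [0.251, 3.131, -0.0]
force: [0.2, -0.7, -0.6]
opening: 0.0245
gripper_force: 0.0
```

Request:
carry_out:
  moves:
    - {"jaw": 0.005,"dx": 0.008,"dy": 0,"dz": 0,"yaw": 0}
    - {"jaw": 0.005,"dx": 0.01,"dy": 0,"dz": 0,"yaw": 0}
    - {"jaw": 0.005,"dx": 0.01,"dy": 0,"dz": 0,"yaw": 0}
    - {"jaw": 0.005,"dx": 0.008,"dy": 0,"dz": 0,"yaw": 0}
    - {"jaw": 0.005,"dx": 0.005,"dy": 0,"dz": 0,"yaw": 0}
    - {"jaw": 0.005,"dx": 0,"dy": 0,"dz": 0,"yaw": 0}
    - {"jaw": 0.005,"dx": 0,"dy": 0,"dz": 0,"yaw": 0}

```text
t: 14.75
tool_pos: [0.48, -0.1161, 0.0523]
orientation: [0.25, 3.128, -0.002]
force: [10.8, -4.1, -8.6]
opening: 0.0159
gripper_force: 40.0
```

Run:
```python
from h import *
s=read_state();print(s["t"],s["tool_pos"],s["force"],s["opening"],s["gripper_force"],np.array([.5178,-.1211])@[np.cos(.157),-np.sin(.157)]-s["tool_pos"][:2]@[np.cos(.157),-np.sin(.157)])
m=camera_model("wrist");im=read_camera("wrist");np.savez("w4.npz",**m)
cv2.imwrite("pics/w4.png",im[:,:,::-1]);sc=read_camera("scene");cv2.imwrite("pics/s4.png",sc[:,:,::-1])
u=[proj(m,p)[0] for p in([.4736,-.1432,.0295],)];print(u)
cx,cy=u[0].astype(int);x0,y0=max(cx-80,0),max(cy-60,0)
print(x0,y0)
a=cv2.resize(im[y0:y0+120,x0:x0+160,::-1],(400,300),interpolation=cv2.INTER_CUBIC);b=cv2.resize(sc[270:420,320:520,::-1],(400,300),interpolation=cv2.INTER_CUBIC)
cv2.imwrite("pics/c4.png",np.hstack([a,b]))
```

```text
14.75 [ 0.48004955 -0.11608864  0.05225821] [10.81400294 -4.06217649 -8.57202128] 0.015884336805877287 39.97145175933838 0.038069703280719014
[array([268.45317378, 276.64789161])]
188 216
```

View pics/c4.png

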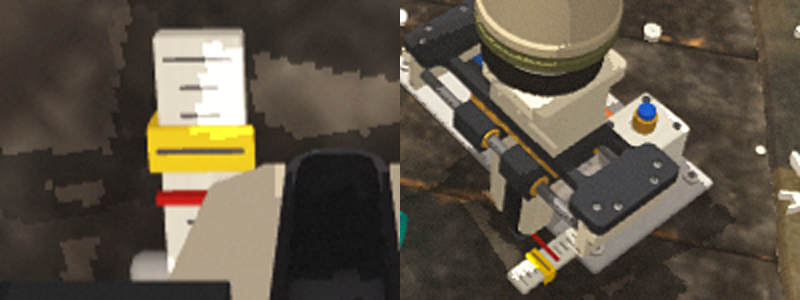

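The fingers had not closed when the pull started, but they hold now (40 N). The pointer is at crop (180,198), short of the clip line at (200,152).

Run:
```python
from h import *
m=dict(np.load("w4.npz"));ex=np.array([np.cos(.157),-np.sin(.157),0])
p=atz(m,(188+180/2.5,216+198/2.5),.0335)
for z in(.026,.0295):
    c=atz(m,(188+200/2.5,216+152/2.5),z);print(c,p,"remaining",(p-c)@ex)
```

```text
[ 0.47498288 -0.14418289  0.026     ] [ 0.48134203 -0.14859841  0.0335    ] remaining 0.006971326190388712
[ 0.47364545 -0.14344544  0.0295    ] [ 0.48134203 -0.14859841  0.0335    ] remaining 0.008407610690131968
```

Request:
carry_out:
  moves:
    - {"jaw": 0.005,"dx": 0.004,"dy": 0,"dz": 0,"yaw": 0}
    - {"jaw": 0.005,"dx": 0.0042,"dy": 0,"dz": 0,"yaw": 0}
    - {"jaw": 0.005,"dx": 0,"dy": 0,"dz": 0,"yaw": 0}
    - {"jaw": 0.005,"dx": 0,"dy": 0,"dz": 0,"yaw": 0}

```text
t: 15.35
tool_pos: [0.4721, -0.1149, 0.0522]
orientation: [0.25, 3.127, -0.002]
force: [10.9, -5.1, -10.5]
opening: 0.0158
gripper_force: 40.0
```

```bash
cat > ptr.py <<'E'
from h import *
s=read_state();m=camera_model("wrist");im=read_camera("wrist");ex=np.array([np.cos(.157),-np.sin(.157),0])
print(s["t"],s["tool_pos"],s["force"],s["gripper_force"])
u=proj(m,[.4736,-.1432,.0295])[0];x0,y0=(u-[40,40]).astype(int);k=im[y0:y0+80,x0:x0+80].astype(int)
r=(k[:,:,0]>k[:,:,1]+60)&(k[:,:,0]>k[:,:,2]+60)&(k[:,:,1]<90);y,x=np.nonzero(r);uv=(x0+x.mean(),y0+y.mean());p=atz(m,uv,.0335)
Y=(k[:,:,0]>150)&(k[:,:,1]>120)&(k[:,:,2]<110);yy,xx=np.nonzero(Y);print("clip bbox rows",y0+yy.min(),y0+yy.max(),"ptr",uv,len(x))
c=atz(m,(x0+xx.mean(),y0+(yy.min()+yy.max())/2),.0295)
print("ptr-clip seen",(p-c)@ex,"ptr-clip stored",(p-[.4736,-.1432,0])@ex)
E
python3 ptr.py
```

```text
15.35 [ 0.47214336 -0.11492996  0.05224599] [ 10.91672365  -5.08013212 -10.47431292] 39.968276023864746
clip bbox rows 275 299 ptr (np.float64(259.9304347826087), np.float64(294.4260869565217)) 115
ptr-clip seen 0.0023220317703512234 ptr-clip stored 0.00010468595032600318
```

Request:
carry_out:
  moves:
    - {"jaw": 0.005,"dx": 0.0007,"dy": 0,"dz": 0,"yaw": 0}
    - {"jaw": 0.005,"dx": 0,"dy": 0,"dz": 0,"yaw": 0}
    - {"jaw": 0.005,"dx": 0,"dy": 0,"dz": 0,"yaw": 0}
    - {"jaw": 0.005,"dx": 0,"dy": 0,"dz": 0,"yaw": 0}
    - {"jaw": 0.005,"dx": 0,"dy": 0,"dz": 0,"yaw": 0}
    - {"jaw": 0.005,"dx": 0,"dy": 0,"dz": 0,"yaw": 0}
    - {"jaw": 0.005,"dx": 0,"dy": 0,"dz": 0,"yaw": 0}
    - {"jaw": 0.005,"dx": 0,"dy": 0,"dz": 0,"yaw": 0}

```text
t: 16.4
tool_pos: [0.4716, -0.1148, 0.0522]
orientation: [0.25, 3.127, -0.002]
force: [12.1, -4.0, -10.2]
opening: 0.0153
gripper_force: 40.0
```

```bash
cat >> ptr.py <<'E'
col=lambda c:[tuple(int(t) for t in im[j,c]) for j in range(268,306,2)]
print(col(int(uv[0])+2))
S=camera_model("scene");sc=read_camera("scene").astype(int)
h=sc[375:420,370:420];r=(h[:,:,0]>h[:,:,1]+60)&(h[:,:,0]>h[:,:,2]+60)&(h[:,:,1]<90);y,x=np.nonzero(r)
if len(x):
    q=(370+x.mean(),375+y.mean());P=atz(S,q,.0335);print("scene ptr",q,len(x),P,"minus clip(scene)",(P-atz(S,(390.24,401.7),.0285))@ex)
E
python3 ptr.py
```

```text
16.4 [ 0.47157314 -0.11483064  0.05224908] [ 12.14217367  -4.00379332 -10.19445935] 39.96717810630798
clip bbox rows 276 300 ptr (np.float64(259.9304347826087), np.float64(294.4260869565217)) 115
ptr-clip seen 0.0017629106394949157 ptr-clip stored -0.00048397562044090903
[(235, 229, 211), (235, 228, 212), (236, 229, 211), (236, 229, 212), (229, 219, 201), (171, 160, 147), (233, 225, 203), (226, 183, 30), (247, 219, 38), (247, 219, 37), (247, 219, 37), (237, 200, 49), (148, 33, 30), (185, 26, 22), (214, 30, 25), (238, 152, 32), (235, 225, 180), (235, 229, 210), (236, 229, 212)]
scene ptr (np.float64(387.75), np.float64(396.3)) 40 [ 0.47557429 -0.13881437  0.0335    ] minus clip(scene) 0.0005926060019631387
```

The pointer is within about 2 mm of the clip line by every estimate, and the grip is steady. Handing in.

```bash
python3 -c "
from plant import *
print(close_job())"
```

```text
the job is handed in; nothing more can be done
None
```

I handed in the job, but it returned no verdict: the bowl stands mouth down on the seat disc, let go, and the gripper is still holding the valve handle at 40 N with the red pointer within about 2 mm of the yellow clip's middle line.

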